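# Rinse plated hinge arms and store them in the lidded tub

## Task

Lay all the plated hinge arms that lie on the bench in the shallow drip tray in front of the spray canister, then, with all of them there, press the canister's nozzle cap right down and let it spring back up. After that, tip the tub's loose lid up by its tab, with its opposite edge still on the tub, and lift it off, lay it flat on the bench, tab up, and let go of it; move all the hinge arms into the tub and put the lid back on, seated fully home. Leave the jar, the amber bottle and the steel block where they are.

Things in the scene. Friction and masses are not known exactly. Their poses are not given: they have to be found in the camera images.
- station: Fixed spray station. Origin: on the bench under the canister's axis; z up. Black base plate 110 (x) by 100 (y) by 12 mm; aluminium canister of radius 30 mm on it, its shoulder to 162 mm and a neck of radius 14 mm to 182 mm above the bench; behind it (its -y side) a thin clamp post 142 mm high. In front of the nozzle (its +y side) stands the black drip tray.
- tray (a point): Centre of the drip tray's floor, 130 mm along +y from the station's origin, 4 mm above the bench; axes as the station's. The tray measures 180 (x) by 110 (y) mm outside, walls 4 mm thick, only 8 mm high above its floor.
- nozzle_cap (a joint): How far the nozzle cap is pressed down, m: 0 up, 0.009 fully down. A spring holds it up: 3 N to start it, 8.4 N fully down; it springs back when released.
- cap_top (a point): Centre of the top face of the white nozzle cap (radius 18 mm, 24 mm high, moves straight down), 216 mm above the bench when up, over the station's origin. A short spout points to +y.
- tub: Fixed open grey storage tub, 120 (x) by 180 (y) by 50 mm high, walls 4 mm, floor 4 mm thick. Origin: centre of its underside, z up. At the start the lid lies on it with both frames aligned.
- lid: White loose lid, 105 to 175 g: plate 130 (x) by 190 (y) by 5 mm over a 102 by 162 by 6 mm block that drops into the tub's mouth with 5 mm of play all round. Origin: centre of the block's underside, z up: 44 mm above the tub's origin when seated, 0 on the bench. Plate underside 6 mm, top 11 mm above the origin. The grip tab stands near its +x edge.
- lid_tab (a point): Centre of the lid's grip tab, an upright black fin 28 mm long along the lid's x, 10 mm thick along y, rising from the plate's top (11 mm) to 45 mm above the lid's origin; this point is at lid x = 47 mm, z = 28 mm. Pinch it across its thickness (along the lid's y).
- lid_back (a point): Middle of the lower edge of the lid's plate on the side away from the tab: lid x = -65 mm, z = 6 mm. It lies 50 mm above the tub's origin when seated; the lid pivots about it when tipped.
- arm1: One of up to four identical plated steel hinge arms (between two and three are present; absent ones read None all through): a downward-open U channel lying flat, 52 long (its x axis) by 20 wide (y) by 26 mm high, walls 5 mm, two screw heads on top, 90 g. Origin: centre of its underside, z up. Can be gripped across its width or its length.
- arm2: One of up to four identical plated steel hinge arms (between two and three are present; absent ones read None all through): a downward-open U channel lying flat, 52 long (its x axis) by 20 wide (y) by 26 mm high, walls 5 mm, two screw heads on top, 90 g. Origin: centre of its underside, z up. Can be gripped across its width or its length.
- arm3: One of up to four identical plated steel hinge arms (between two and three are present; absent ones read None all through): a downward-open U channel lying flat, 52 long (its x axis) by 20 wide (y) by 26 mm high, walls 5 mm, two screw heads on top, 90 g. Origin: centre of its underside, z up. Can be gripped across its width or its length.
- arm4: One of up to four identical plated steel hinge arms (between two and three are present; absent ones read None all through): a downward-open U channel lying flat, 52 long (its x axis) by 20 wide (y) by 26 mm high, walls 5 mm, two screw heads on top, 90 g. Origin: centre of its underside, z up. Can be gripped across its width or its length.
- jar: Bystander: white jar with black cap, radius 28, 100 mm high. Origin: centre of its underside.
- amber: Bystander: small amber bottle, radius 22, 110 mm high. Origin: centre of its underside.
- gauge_block: Bystander: dark steel block 50 by 90 by 25 mm. Origin: centre of its underside.
There are look-alikes about, which are no part of the job. Of the things that look like the lid, the middle-sized one is meant.

How it is judged:
By the outcome, as a careful person would: the job done as asked, in the order asked, and still so for the second after the job is handed in, with the robot touching nothing.
Of arm1, arm2, arm3, arm4 only 2 to 3 are there at a start; the rules pass over those that are not, and their reading is None.
At some moment in a run one of arm1, arm2, arm3, arm4 may be knocked a few centimetres aside while the robot is not near it.
It also fails if it takes over 210 s, if anything falls off the work surface, if the arm or the gripper's body presses on something with over 40 N, if the wrist force passes 120 N, or if a joint passes its speed limit or range.

## Robot

A 6-joint arm with a two-finger parallel gripper is mounted at the origin on the work surface. World frame = base frame: x ahead of the robot, y to its left, z up, the work surface at z = 0. Lengths are in m, angles in rad, forces in N, time in s.
With the tool pointing down it reaches from about 0.425 to 0.95 m from the base axis. Payload 3.5 kg.
Tool frame: the origin (TCP) lies at the very end of the fingers, on their centre line; the grasp point (between the pads) lies 19 mm behind it (ctrl.pinch_z is the distance from the TCP to the grasp point, in m); z points along the fingers, y is the line along which they close (so a half turn about z gives the same grasp; the last joint's range is limited). The gripper opens to 85 mm and grips with 20 to 120 N. Pads are 22 mm wide; open, the fingers measure 114 mm over their backs; the gripper's body (76 mm by 85 mm) begins 54 mm behind the grasp point. The pads swing forward as they close: fully open they stand 13 mm farther back than shut.
Start: joints at [-1.398, 0.286, 1.577, -0, 1.279, -0.15], TCP at [0.214, -0.64, 0.231] pointing down, gripper open.
Joint ranges: [-2.77, 2.77], [-0.9, 2.22], [0.21, 2.48], [-1.53, 4.67], [0.24, 2.81], [-2.84, 2.84]. Speed limits (rad/s): [2.79, 2.79, 3.14, 3.14, 3.14, 3.14].

## Interface

Orientations are given as a unit quaternion [x, y, z, w].
In Python, from plant import ctrl gives the robot as it stands. The module is installed in compiled form; this text tells all that it offers.
- The arm moves only by the shell command python3 -m crank 'ROWS' [OPENING] [FORCE]. ROWS is JSON, a list of rows, each a list of 6 numbers: the shift along the tool's x, y, z in cm, then the turn, a rotation vector about the tool's x, y, z in rad. In form: [[tx, ty, tz, rx, ry, rz], ...]. A call has 1 to 10 rows; each row is the pose to reach, as a shift and turn from the pose commanded when the call began, along the tool's axes at that moment; what a row does not reach only later rows make up. A row lasts 1/10 s, in which the tool goes at most 50 mm and 8.59 degrees, less where a joint would pass 70% of its speed; a pose out of reach is approached as far as the arm can. A call with a gripper value outside its range is refused whole. OPENING is the opening, from 0 (shut) to 1 (fully open), set as the call begins (- or left out, the last holds). The fingers move at their own pace and stop on an object; FORCE is the grip in N (left out, the last holds). Time passes only in rows, so rows that repeat a pose let the fingers close. It gives the time, the measured TCP pose, the force, the opening and the grip force at its end, in the units of the state.
- ctrl.get_state(): the state, without advancing time (a new reading comes with each control period).
- ctrl.read_camera(name): name is "side" or "top" or "wrist"; returns (picture, depth): 480x640x3 uint8, blue, green, red; 480x640 float32, m along the optical axis (not along the pixel's ray), 0 where there is no reading.
- ctrl.camera_info(name): a dict with "K" (3x3 intrinsics, pixels), "origin" and "orientation" of the camera in the world. Camera axes: x right, y down, z forward; pixel columns grow to the right and rows downward; lengths in m; the calibration is good to about 2 mm. A picture is of the moment at which its call begins: read the wrist's pose just before it. camera_info takes no time and is no camera call; for the wrist camera it gives the pose at the moment of the call.
- ctrl.sign_off(): hands the job in; it is judged then, once.
The state is a dict: "time": time; "qpos": joint angles; "dq": joint speeds; "joint_efforts": joint torques, N m; "eef_pos": TCP position; "tcp_rot": TCP orientation; "contact_force": force on the tool from outside, world axes, zero at the start; "wrist_torque": the same for the moment, N m; "opening": opening from 0.0 (shut) to 1.0 (fully open); "finger_force": force on a finger pad.
Only numpy, scipy, OpenCV 4.12 (cv2) and the standard library are available. Lean on these libraries where they do the work, as an engineer would, in place of code of your own. Each camera call takes 0.05 s, during which the arm holds its last target. There are 200 camera calls.

## Working session

There is one attempt and no reset: what is moved stays moved. The work goes in short steps, Python scripts to look and compute and a shell command to move; the robot and the scene stay as the last step left them, time stands still between calls to the robot, and variables do not carry over. Pictures are saved under pics/ and viewed, at most 14 in all, crops included, and the job is handed in when it is done.

```bash
mkdir -p pics; cat > h.py <<'E'
import numpy as np, cv2
from scipy.spatial.transform import Rotation as R
from plant import ctrl
def shot(name, out=None):
    ci=ctrl.camera_info(name); im,d=ctrl.read_camera(name)
    if out: cv2.imwrite('pics/'+out+'.png',im)
    K=np.array(ci['K']);o=np.array(ci['origin']);q=np.array(ci['orientation'])
    M=q if q.shape==(3,3) else R.from_quat(q).as_matrix()
    v,u=np.mgrid[:480,:640]
    P=np.stack([(u-K[0,2])/K[0,0]*d,(v-K[1,2])/K[1,1]*d,d],-1)@M.T+o
    P[d==0]=np.nan
    return im,d,P,(K,o,M)
def need(pos,Rt):
    "shift(cm)+turn from the measured pose to target, tool axes"
    s=ctrl.get_state();A=R.from_quat(s['tcp_rot'])
    return np.round(A.inv().apply(np.array(pos)-s['eef_pos'])*100,2),np.round((A.inv()*Rt).as_rotvec(),3)
E
python3 - <<'E'
from h import *
s=ctrl.get_state();print(s)
for n in('side','top'):
    im,d,P,c=shot(n,n+'0');print(n,c)
    np.savez('/tmp/'+n+'0.npz',im=im,P=P)
E
```

```text
{'time': 0.0, 'qpos': array([-1.39801169e+00,  2.87160567e-01,  1.57819935e+00,  2.23289024e-05,
        1.27862620e+00, -1.49966392e-01]), 'dq': array([-3.74192943e-04, -1.15447427e-03, -2.78858512e-04,  7.36123382e-04,
        8.26202724e-05,  1.55078891e-03]), 'joint_efforts': array([-1.56739516e-04, -4.05975902e+01, -2.92627627e+01, -1.37523662e-04,
        5.85548580e-03,  9.24501734e-06]), 'eef_pos': array([ 0.21403212, -0.6394594 ,  0.2299385 ]), 'tcp_rot': array([ 9.87007017e-01,  1.60672700e-01, -2.96658395e-06, -1.19677426e-03]), 'contact_force': array([0.84796859, 0.14435024, 0.30697972]), 'wrist_torque': array([-0.00216702, -0.03198688,  0.0156934 ]), 'finger_force': 0.0, 'opening': 1.0018818391970108}
side (array([[451.06877807,   0.        , 315.61603964],
       [  0.        , 451.06877807, 242.88779561],
       [  0.        ,   0.        ,   1.        ]]), array([ 0.26895276, -0.82481124,  0.74457965]), array([[ 0.95263111, -0.16159526,  0.25764498],
       [-0.3034164 , -0.56291201,  0.76880983],
       [ 0.02079543, -0.81056588, -0.58527815]]))
top (array([[481.39821928,   0.        , 326.70391536],
       [  0.        , 481.39821928, 240.69358324],
       [  0.        ,   0.        ,   1.        ]]), array([ 0.38069935, -0.06988111,  1.12949308]), array([[-0.02515027, -0.98678419,  0.16007634],
       [-0.99931571,  0.02916085,  0.02275421],
       [-0.02712146, -0.15939453, -0.98684234]]))
```

View pics/top0.png

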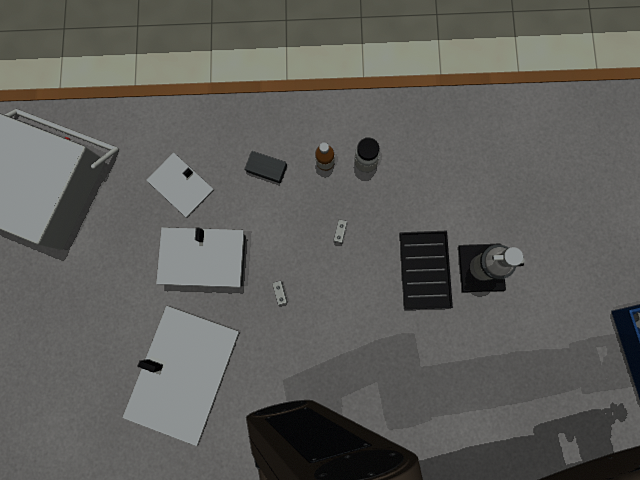

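View pics/side0.png

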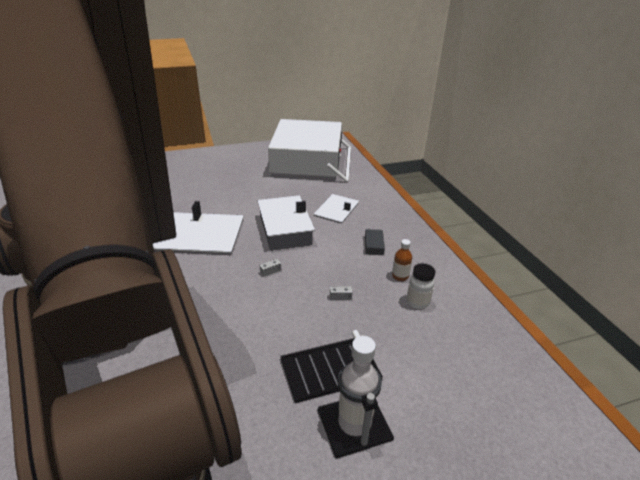

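The top view shows two hinge arms at about (341,232) and (280,293). The lid with the tub beneath it is at (202,257), with its tab at (199,234). The larger and smaller lids are look-alikes lying on the bench. The tray is at (426,270), the canister cap at (513,257), and the robot hides the lower middle. The side view agrees: arms at (270,267) and (341,293), tray at (330,370).

```bash
python3 - <<'E'
from h import *
def boxes(n,rois):
    z=np.load(f'/tmp/{n}0.npz');im,P=z['im'],z['P'];g=cv2.cvtColor(im,cv2.COLOR_BGR2GRAY)
    for name,(u0,v0,u1,v1),zlo,zhi in rois:
        p=P[v0:v1,u0:u1].reshape(-1,3);m=(p[:,2]>zlo)&(p[:,2]<zhi);q=p[m].astype(np.float32)
        if len(q)<5: print(n,name,'few');continue
        r=cv2.minAreaRect(q[:,:2]*1000)
        print(n,name,len(q),'rect',np.round(r[0],1),np.round(r[1],1),round(r[2],1),'zmed',np.round(np.median(q[:,2]),4),'zmax',q[:,2].max().round(4),'mean',q.mean(0).round(4))
boxes('top',[('armA',(325,210,357,255),.018,.04),('armB',(265,270,297,315),.018,.04),('lid',(145,215,260,300),.047,.062),('tab',(185,220,215,250),.07,.1),
('tray',(390,220,458,318),.007,.03),('cap',(490,235,535,275),.205,.225),('base',(455,235,520,300),.006,.02),('bench',(280,330,330,360),-.02,.02),
('amber',(305,130,345,180),.09,.13),('jar',(345,130,390,180),.09,.13),('block',(240,145,292,187),.018,.03)])
boxes('side',[('armA',(322,280,360,305),.018,.04),('armB',(255,255,288,280),.018,.04),('lid',(250,190,320,242),.047,.062),('tab',(290,195,310,218),.068,.1),
('cap',(345,325,380,370),.205,.225),('tray',(275,335,385,405),.007,.02),('bench',(180,285,250,300),-.02,.02)])
E
```

```text
top armA 194 rect [583.3 -75.5] [19.8 52.3] 74.2 zmed 0.0255 zmax 0.0311 mean [ 0.5829 -0.0755  0.0254]
top armB 207 rect [443.6  68. ] [51.6 20.4] 13.7 zmed 0.0257 zmax 0.0332 mean [0.4435 0.0675 0.0256]
top lid 4626 rect [527.7 243.8] [190.6 130.2] 86.4 zmed 0.0549 zmax 0.0611 mean [0.526  0.2432 0.0548]
top tab 86 rect [573.9 240.3] [11.3 26.8] 88.9 zmed 0.0872 zmax 0.0935 mean [0.5734 0.2394 0.0851]
top tray 658 rect [ 490.  -278.2] [182.6 124.4] 0.5 zmed 0.0102 zmax 0.0177 mean [ 0.4875 -0.2721  0.0102]
top cap 353 rect [ 486.5 -394. ] [34.3 51.6] 23.4 zmed 0.2147 zmax 0.2197 mean [ 0.4891 -0.3965  0.2137]
top base 1125 rect [ 489.7 -400. ] [109.9 100.2] 1.0 zmed 0.0114 zmax 0.0197 mean [ 0.4821 -0.3864  0.0114]
top bench 1498 rect [323.7  13.5] [113.6  66. ] 88.9 zmed -0.0004 zmax 0.0072 mean [ 3.237e-01  1.340e-02 -3.000e-04]
top amber 89 rect [757.8 -44.8] [19.5 21.1] 62.5 zmed 0.1088 zmax 0.1133 mean [ 0.7562 -0.0447  0.1073]
top jar 392 rect [ 755.9 -142.6] [47.1 49.4] 89.0 zmed 0.0993 zmax 0.1045 mean [ 0.7545 -0.1428  0.0992]
top block 763 rect [747.6  99.9] [91.2 51.5] 68.5 zmed 0.0245 zmax 0.0298 mean [0.7468 0.0989 0.0245]
side armA 181 rect [585.2 -77.2] [24.7 51.2] 74.1 zmed 0.0263 zmax 0.0296 mean [ 0.5848 -0.0798  0.0254]
side armB 150 rect [445.5  67.2] [52. 25.] 12.4 zmed 0.0258 zmax 0.0294 mean [0.446  0.0634 0.025 ]
side lid 1601 rect [529.9 243. ] [195.2 130. ] 86.5 zmed 0.0555 zmax 0.0619 mean [0.5255 0.2317 0.0554]
side tab 80 rect [576.4 238.3] [27.9 12.9] 2.8 zmed 0.0822 zmax 0.0922 mean [0.5764 0.2367 0.0812]
side cap 467 rect [ 494.8 -396.2] [52.2 35.4] 67.8 zmed 0.216 zmax 0.2197 mean [ 0.4901 -0.4032  0.2146]
side tray 712 rect [ 491.1 -288.9] [180.5 146.6] 0.9 zmed 0.0116 zmax 0.0164 mean [ 0.4655 -0.2739  0.011 ]
side bench 899 rect [305.   24.6] [ 56.9 156.7] 74.4 zmed 0.0002 zmax 0.0045 mean [3.096e-01 2.360e-02 2.000e-04]
```

```bash
cat >> h.py <<'E'
def down(psi,tilt=0): return R.from_euler('z',psi)*R.from_euler('y',-tilt)*R.from_euler('x',np.pi)
def n(x,y,z,psi=0.,tilt=0.): print(*need([x,y,z],down(psi,tilt)))
E
python3 -c "
from h import *
n(.584,-.076,.15,-.276)"
```

```text
[ 52.96 -41.69   8.11] [-0.002  0.     0.599]
```

```bash
python3 -m crank '[[0,0,-5,0,0,0],[0,0,-8,0,0,0],[53,-41.7,-8,0,0,0.6],[53,-41.7,-8,0,0,0.6],[53,-41.7,-8,0,0,0.6],[53,-41.7,-8,0,0,0.6],[53,-41.7,-8,0,0,0.6],[53,-41.7,-8,0,0,0.6],[53,-41.7,-8,0,0,0.6],[53,-41.7,-8,0,0,0.6]]' 1 60; python3 - <<'E'
from h import *
im,d,P,c=shot('top','top1')
np.savez('/tmp/top1.npz',im=im,P=P)
n(.584,-.076,.15,-.276)
E
```

```text
time: 1.1
eef_pos: [0.4341, -0.3041, 0.3109]
tcp_rot: [0.99, -0.138, -0.0, -0.0]
contact_force: [1.1, -1.0, 0.5]
opening: 0.997
finger_force: 0.0
[  8.14 -25.23  16.27] [-0.006 -0.001  0.005]
```

View pics/top1.png

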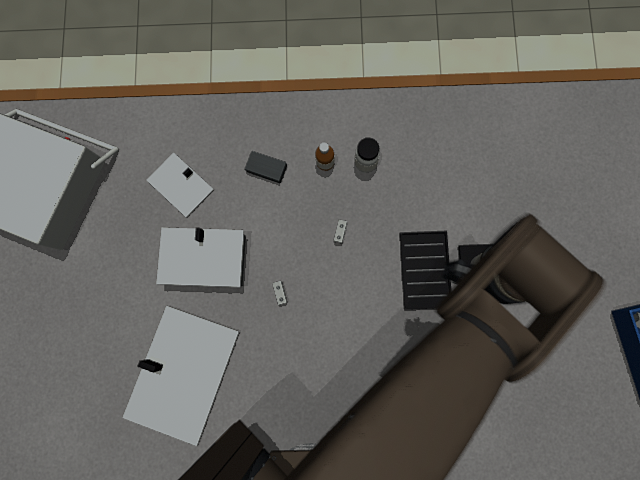

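With the robot moved, most of the bench that was hidden is clear. Only two hinge arms show, at (341,232) and (280,293).

```bash
python3 -m crank '[[8.1,-25.2,8,0,0,0],[8.1,-25.2,8,0,0,0],[8.1,-25.2,8,0,0,0],[8.1,-25.2,8,0,0,0],[8.1,-25.2,8,0,0,0],[8.1,-25.2,16.3,0,0,0],[8.1,-25.2,16.3,0,0,0],[8.1,-25.2,16.3,0,0,0],[8.1,-25.2,16.3,0,0,0],[8.1,-25.2,16.3,0,0,0]]'; python3 - <<'E'
from h import *
im,d,P,c=shot('wrist','w1')
p=P.reshape(-1,3);q=p[(p[:,2]>.018)&(p[:,2]<.032)&(abs(p[:,0]-.584)<.05)&(abs(p[:,1]+.076)<.05)].astype(np.float32)
print(len(q),cv2.minAreaRect(q[:,:2]*1000),q.mean(0))
n(.584,-.076,.005,-.276)
E
```

```text
time: 2.15
eef_pos: [0.5819, -0.0873, 0.1512]
tcp_rot: [0.99, -0.139, 0.002, 0.0]
contact_force: [0.1, -0.1, 0.6]
opening: 1.0
finger_force: 0.0
1877 ((583.4987182617188, -78.10625457763672), (19.806671142578125, 51.827980041503906), 74.04277801513672) [ 0.5844991  -0.07862941  0.02622515]
[-0.21 -1.15 14.67] [ 0.    -0.006 -0.002]
```

View pics/w1.png

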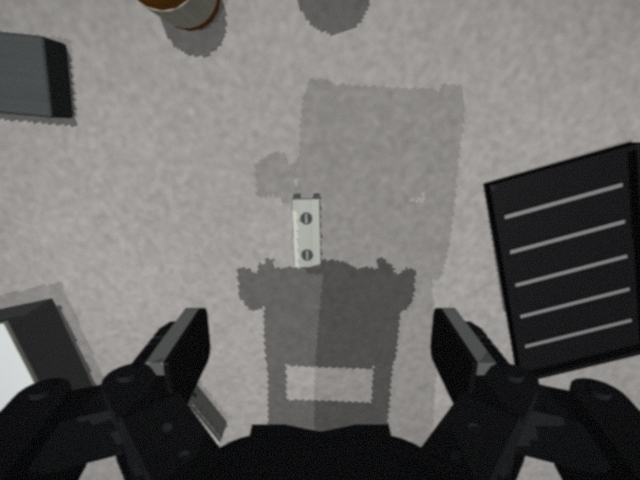

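The wrist view shows the arm at (307,232), lying along the image's vertical. It agrees with the top view to 2 mm.

```bash
python3 -m crank '[[0,0,0,0,0,0],[0,0,0,0,0,0]]'; python3 -c "
from h import *
n(.584,-.077,.005,-.276)"
```

```text
time: 2.4
eef_pos: [0.5813, -0.0868, 0.1504]
tcp_rot: [0.99, -0.139, 0.002, 0.0]
contact_force: [-0.5, -0.2, -0.3]
opening: 0.998
finger_force: 0.0
[-0.06 -1.02 14.54] [ 0.    -0.003 -0.002]
```

```bash
python3 -m crank '[[0,-1,5,0,0,0],[0,-1,10,0,0,0],[0,-1,13,0,0,0],[0,-1,14.5,0,0,0],[0,-1,14.5,0,0,0],[0,-1,14.5,0,0,0]]'; python3 -m crank '[[0,0,0,0,0,0],[0,0,0,0,0,0],[0,0,0,0,0,0],[0,0,0,0,0,0],[0,0,0,0,0,0],[0,0,0,0,0,0],[0,0,0,0,0,0]]' 0 60; python3 -m crank '[[0,0,-5,0,0,0],[0,0,-10,0,0,0],[0,0,-10,0,0,0],[0,0,-10,0,0,0]]'; python3 -c "
from h import *
n(.53,-.265,.11,0)"
```

```text
time: 3.0
eef_pos: [0.5847, -0.077, 0.0051]
tcp_rot: [0.99, -0.138, 0.001, 0.0]
contact_force: [0.8, 0.9, 0.5]
opening: 1.0
finger_force: 0.0
time: 3.7
eef_pos: [0.5838, -0.0765, 0.0041]
tcp_rot: [0.99, -0.138, 0.001, 0.0]
contact_force: [-0.3, -0.6, 3.9]
opening: 0.22
finger_force: 60.6
time: 4.1
eef_pos: [0.5838, -0.0765, 0.1044]
tcp_rot: [0.99, -0.138, 0.001, 0.0]
contact_force: [-0.0, -0.2, -0.9]
opening: 0.219
finger_force: 60.1
[-0.02 19.6  -0.56] [ 0.    -0.002 -0.277]
```

```bash
python3 -m crank '[[0,19.6,-0.5,0,0,-0.277],[0,19.6,-0.5,0,0,-0.277],[0,19.6,-0.5,0,0,-0.277],[0,19.6,-0.5,0,0,-0.277],[0,19.6,-0.5,0,0,-0.277],[0,19.6,-0.5,0,0,-0.277],[0,19.6,-0.5,0,0,-0.277]]';  python3 -c "
from h import *
n(.53,-.265,.0095,0)"
```

```text
time: 4.8
eef_pos: [0.5286, -0.2632, 0.1062]
tcp_rot: [1.0, 0.0, -0.002, -0.001]
contact_force: [-0.5, -0.0, 0.0]
opening: 0.219
finger_force: 60.0
[0.17 0.21 9.67] [-0.003  0.003  0.   ]
```

```bash
python3 -m crank '[[0,0,5,0,0,0],[0,0,8,0,0,0],[0,0,9.5,0,0,0],[0,0,9.5,0,0,0],[0,0,9.5,0,0,0]]';python3 -m crank '[[0,0,0,0,0,0],[0,0,0,0,0,0],[0,0,0,0,0,0]]' 0.5; python3 -m crank '[[0,0,-5,0,0,0],[0,0,-10,0,0,0],[0,0,-14,0,0,0],[0,0,-14,0,0,0]]' 1;python3 - <<'E'
from h import *
im,d,P,c=shot('top')
for x,y in((.53,-.265),(.444,.068)):
    p=P.reshape(-1,3);q=p[(p[:,2]>.018)&(p[:,2]<.036)&(abs(p[:,0]-x)<.05)&(abs(p[:,1]-y)<.05)].astype(np.float32)
    if len(q): print(len(q),cv2.minAreaRect(q[:,:2]*1000),q.mean(0))
n(.444,.068,.15,.24)
E
```

```text
time: 5.3
eef_pos: [0.5304, -0.2643, 0.014]
tcp_rot: [1.0, 0.001, 0.0, 0.0]
contact_force: [-0.1, -0.3, 0.0]
opening: 0.218
finger_force: 60.0
time: 5.6
eef_pos: [0.5302, -0.2654, 0.0146]
tcp_rot: [1.0, -0.0, 0.001, 0.001]
contact_force: [-0.7, 0.4, 0.3]
opening: 0.501
finger_force: 0.0
time: 6.0
eef_pos: [0.5335, -0.2677, 0.1623]
tcp_rot: [1.0, -0.0, 0.006, 0.005]
contact_force: [0.8, -0.6, 0.0]
opening: 1.0
finger_force: 0.0
202 ((443.7171936035156, 68.17037200927734), (51.808998107910156, 20.35356903076172), 14.592819213867188) [0.44345117 0.06779847 0.02545366]
[ -8.8  -33.46   0.59] [ 0.007 -0.007 -0.24 ]
```

```bash
python3 -m crank '[[-8.8,-33.5,0.6,0,0,-0.246],[-8.8,-33.5,0.6,0,0,-0.246],[-8.8,-33.5,0.6,0,0,-0.246],[-8.8,-33.5,0.6,0,0,-0.246],[-8.8,-33.5,0.6,0,0,-0.246],[-8.8,-33.5,0.6,0,0,-0.246],[-8.8,-33.5,0.6,0,0,-0.246],[-8.8,-33.5,0.6,0,0,-0.246],[-8.8,-33.5,0.6,0,0,-0.246],[-8.8,-33.5,0.6,0,0,-0.246]]';python3 -m crank '[[0,0,0,0,0,0],[0,0,0,0,0,0]]' ; python3 - <<'E'
from h import *
im,d,P,c=shot('wrist')
p=P.reshape(-1,3)
q=p[(p[:,2]>.018)&(p[:,2]<.032)&(abs(p[:,0]-.444)<.05)&(abs(p[:,1]-.068)<.05)].astype(np.float32)
print(len(q),cv2.minAreaRect(q[:,:2]*1000),q.mean(0))
n(.445,.0675,.005,.246)
im,d,P,c=shot('top');p=P.reshape(-1,3)
q=p[(p[:,2]>.018)&(p[:,2]<.036)&(abs(p[:,0]-.53)<.05)&(abs(p[:,1]+.265)<.05)].astype(np.float32)
print(len(q),cv2.minAreaRect(q[:,:2]*1000),q.mean(0))
E
```

```text
time: 7.05
eef_pos: [0.4416, 0.0695, 0.1468]
tcp_rot: [0.993, 0.122, -0.0, 0.0]
contact_force: [-0.0, -0.1, -0.8]
opening: 0.995
finger_force: 0.0
time: 7.25
eef_pos: [0.442, 0.069, 0.1472]
tcp_rot: [0.993, 0.121, -0.0, 0.0]
contact_force: [0.2, -0.8, -0.1]
opening: 1.005
finger_force: 0.0
1924 ((443.25439453125, 65.6743392944336), (52.28251266479492, 19.60462760925293), 14.422994613647461) [0.44471097 0.06594837 0.0262574 ]
[ 0.26  0.23 14.23] [-0.     0.    -0.002]
211 ((530.678955078125, -263.0093994140625), (20.974590301513672, 52.3367919921875), 89.22171020507812) [ 0.530656   -0.2623199   0.02881964]
```

```bash
python3 -m crank '[[0.2,0.3,5,0,0,0],[0.2,0.3,10,0,0,0],[0.2,0.3,13,0,0,0],[0.2,0.3,14.2,0,0,0],[0.2,0.3,14.2,0,0,0],[0.2,0.3,14.2,0,0,0]]'; python3 -m crank '[[0,0,0,0,0,0],[0,0,0,0,0,0],[0,0,0,0,0,0],[0,0,0,0,0,0],[0,0,0,0,0,0],[0,0,0,0,0,0],[0,0,0,0,0,0]]' 0 60; python3 -m crank '[[0,0,-5,0,0,0],[0,0,-10,0,0,0],[0,0,-10,0,0,0],[0,0,-10,0,0,0]]'; python3 -c "
from h import *
n(.452,-.265,.11,0)"
```

```text
time: 7.95
eef_pos: [0.4458, 0.0675, 0.0067]
tcp_rot: [0.992, 0.122, 0.001, 0.0]
contact_force: [0.4, -0.1, 1.2]
opening: 0.999
finger_force: 0.0
time: 8.65
eef_pos: [0.445, 0.0677, 0.006]
tcp_rot: [0.992, 0.123, 0.001, 0.0]
contact_force: [-0.2, 0.6, 4.9]
opening: 0.22
finger_force: 60.2
time: 9.05
eef_pos: [0.4449, 0.0677, 0.1062]
tcp_rot: [0.992, 0.123, 0.001, 0.0]
contact_force: [-0.3, 0.2, -1.9]
opening: 0.216
finger_force: 59.5
[-7.41 32.45 -0.37] [ 0.    -0.002  0.246]
```

```bash
python3 -m crank '[[-7.4,32.5,-0.4,0,0,0.246],[-7.4,32.5,-0.4,0,0,0.246],[-7.4,32.5,-0.4,0,0,0.246],[-7.4,32.5,-0.4,0,0,0.246],[-7.4,32.5,-0.4,0,0,0.246],[-7.4,32.5,-0.4,0,0,0.246],[-7.4,32.5,-0.4,0,0,0.246],[-7.4,32.5,-0.4,0,0,0.246],[-7.4,32.5,-0.4,0,0,0.246],[-7.4,32.5,-0.4,0,0,0.246]]';python3 -m crank '[[0,0,0,0,0,0],[0,0,0,0,0,0]]' ;   python3 -c "
from h import *
n(.452,-.265,.012,0)"
```

```text
time: 10.05
eef_pos: [0.4505, -0.2637, 0.1073]
tcp_rot: [1.0, 0.0, -0.002, -0.002]
contact_force: [0.1, 0.6, -1.2]
opening: 0.223
finger_force: 59.5
time: 10.25
eef_pos: [0.4516, -0.2642, 0.109]
tcp_rot: [1.0, 0.001, -0.0, -0.0]
contact_force: [0.0, 0.5, -1.3]
opening: 0.215
finger_force: 59.5
[0.05 0.08 9.7 ] [-0.001  0.001  0.001]
```

Lower to the tray floor, release and rise; then go above the cap with the fingers shut.

```bash
python3 -m crank '[[0,0,5,0,0,0],[0,0,8,0,0,0],[0,0,9.7,0,0,0],[0,0,9.7,0,0,0],[0,0,9.7,0,0,0]]';python3 -m crank '[[0,0,0,0,0,0],[0,0,0,0,0,0],[0,0,0,0,0,0]]' 0.5; python3 -m crank '[[0,0,-5,0,0,0],[0,0,-10,0,0,0],[0,0,-15,0,0,0],[0,0,-20,0,0,0],[0,0,-25,0,0,0],[0,0,-25,0,0,0],[0,0,-25,0,0,0]]' 0; python3 - <<'E'
from h import *
im,d,P,c=shot('top','top2');p=P.reshape(-1,3)
for x in(.53,.452):
  q=p[(p[:,2]>.018)&(p[:,2]<.036)&(abs(p[:,0]-x)<.038)&(abs(p[:,1]+.265)<.05)].astype(np.float32)
  if len(q): print(len(q),cv2.minAreaRect(q[:,:2]*1000),q.mean(0))
q=p[(p[:,2]>.018)&(p[:,2]<.036)&(np.hypot(p[:,0],p[:,1])<.7)]
print('others',len(q), q[::40].round(2).tolist()[:25])
n(.49,-.4,.245,0)
E
```

```text
time: 10.75
eef_pos: [0.4518, -0.2649, 0.0122]
tcp_rot: [1.0, 0.0, -0.0, -0.0]
contact_force: [1.0, -1.4, 0.4]
opening: 0.22
finger_force: 61.4
time: 11.05
eef_pos: [0.452, -0.2657, 0.013]
tcp_rot: [1.0, -0.0, 0.001, 0.0]
contact_force: [-0.6, -0.3, 0.4]
opening: 0.502
finger_force: 0.0
time: 11.75
eef_pos: [0.4522, -0.266, 0.2646]
tcp_rot: [1.0, -0.0, 0.002, 0.002]
contact_force: [-0.4, 0.1, 0.6]
opening: -0.001
finger_force: 0.0
215 ((530.8062133789062, -262.7638854980469), (20.360084533691406, 52.61993408203125), 89.36942291259766) [ 0.5307256  -0.2620269   0.02879942]
2 ((474.87353515625, -253.81259155273438), (2.397122621536255, 0.0), 138.69119262695312) [ 0.47487354 -0.25381258  0.02996015]
others 1129 [[0.58, 0.15, 0.03], [0.56, 0.15, 0.02], [0.54, -0.27, 0.03], [0.53, -0.27, 0.03], [0.52, -0.26, 0.03], [0.51, -0.25, 0.03], [0.51, 0.15, 0.02], [0.39, 0.33, 0.02], [0.37, 0.33, 0.02], [0.36, 0.28, 0.02], [0.34, 0.18, 0.02], [0.34, 0.24, 0.02], [0.33, 0.22, 0.02], [0.32, 0.29, 0.02], [0.3, 0.27, 0.02], [0.3, 0.36, 0.02], [0.28, 0.23, 0.02], [0.28, 0.38, 0.02], [0.26, 0.21, 0.02], [0.25, 0.33, 0.02], [0.24, 0.3, 0.02], [0.23, 0.3, 0.02], [0.22, 0.37, 0.02], [0.21, 0.32, 0.02], [0.19, 0.25, 0.02]]
[ 3.87 13.47  1.72] [ 0. -0. -0.]
```

View pics/top2.png

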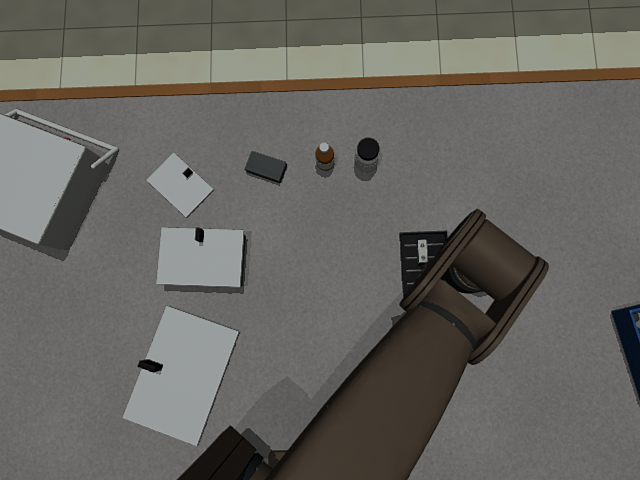

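One hinge arm shows in the tray at (423,250); the robot hides the other. I'll check it with the other cameras.

```bash
cat >> h.py <<'E'
def tray(cams=('wrist','side','top')):
  for c in cams:
    im,d,P,_=shot(c);p=P.reshape(-1,3)
    m=(p[:,2]>.019)&(p[:,2]<.036)&(abs(p[:,0]-.49)<.1)&(abs(p[:,1]+.27)<.07)
    lab,k=cv2.connectedComponents(m.reshape(480,640).astype(np.uint8),connectivity=4)
    for i in range(1,lab):
      q=P[k==i].astype(np.float32)
      if len(q)>40:
        r=cv2.minAreaRect(q[:,:2]*1000);print(c,len(q),np.round(r[0]),np.round(r[1]),round(r[2]),q[:,2].mean().round(3))
E
python3 -c "
from h import *
tray()"; python3 -m crank '[[3.9,13.4,-3,0,0,0],[3.9,13.4,-3,0,0,0],[3.9,13.4,-3,0,0,0],[3.9,13.4,-3,0,0,0],[3.9,13.4,-3,0,0,0],[3.9,13.4,-3,0,0,0],[3.9,13.4,-3,0,0,0]]'; python3 - <<'E'
from h import *
im,d,P,c=shot('side');p=P.reshape(-1,3)
q=p[(p[:,2]>.21)&(p[:,2]<.225)&(abs(p[:,0]-.49)<.03)&(abs(p[:,1]+.4)<.03)];print(q.mean(0),q[:,2].mean() if len(q) else 0)
n(.49,-.4,.22,0)
E
```

```text
wrist 1208 [ 531. -266.] [51. 19.] 0 0.03
wrist 1029 [ 450. -266.] [52. 20.] 0 0.03
side 183 [ 524. -265.] [23. 35.] 89 0.029
side 305 [ 452. -265.] [23. 53.] 87 0.029
top 212 [ 531. -263.] [21. 53.] 89 0.029
time: 12.65
eef_pos: [0.4903, -0.398, 0.2915]
tcp_rot: [1.0, 0.0, -0.0, -0.001]
contact_force: [0.4, -1.1, 0.9]
opening: -0.002
finger_force: 0.0
[ 0.4906862 -0.4041084  0.2159197] 0.21591969724197718
[-0.04  0.19  7.2 ] [-0.001  0.001  0.001]
```

```bash
python3 -m crank '[[0,0.2,4,0,0,0],[0,0.2,6,0,0,0],[0,0.2,7,0,0,0],[0,0.2,7.5,0,0,0],[0,0.2,7.8,0,0,0],[0,0.2,8,0,0,0],[0,0.2,8.2,0,0,0],[0,0.2,8.2,0,0,0]]';
```

```text
time: 13.5
eef_pos: [0.4912, -0.4018, 0.2119]
tcp_rot: [1.0, -0.0, 0.001, 0.001]
contact_force: [-1.2, 2.4, 5.3]
opening: 0.002
finger_force: 2.6
```

```bash
python3 -m crank '[[0,0,0.2,0,0,0],[0,0,0.4,0,0,0],[0,0,0.6,0,0,0],[0,0,0.7,0,0,0],[0,0,0.7,0,0,0],[0,0,0.7,0,0,0]]'
```

```text
time: 14.1
eef_pos: [0.4913, -0.4018, 0.207]
tcp_rot: [1.0, 0.0, 0.001, 0.001]
contact_force: [-3.8, 5.0, 11.9]
opening: 0.0
finger_force: 5.7
```

```bash
python3 -m crank '[[0,0,0.1,0,0,0],[0,0,0.1,0,0,0],[0,0,0.1,0,0,0]]'; python3 -c "
from h import *
tray(('wrist','side'))";  python3 -m crank '[[0,0,-0.5,0,0,0],[0,0,-1,0,0,0],[0,0,-2,0,0,0],[0,0,-6,0,0,0],[0,0,-10,0,0,0],[0,0,-12,0,0,0],[0,0,-12,0,0,0],[0,0,-12,0,0,0]]'; python3 - <<'E'
from h import *
im,d,P,c=shot('side');p=P.reshape(-1,3)
q=p[(p[:,2]>.2)&(p[:,2]<.225)&(abs(p[:,0]-.49)<.015)&(abs(p[:,1]+.4)<.015)];print(np.median(q,0))
n(.49,-.2,.32,0)
n(.575,.2405,.2,-.06)
E
```

```text
time: 14.4
eef_pos: [0.4913, -0.4019, 0.207]
tcp_rot: [1.0, 0.0, 0.001, 0.001]
contact_force: [-3.7, 5.3, 13.0]
opening: 0.002
finger_force: 7.1
wrist 1794 [ 531. -266.] [21. 52.] 90 0.029
wrist 1508 [ 451. -266.] [21. 52.] 90 0.029
side 175 [ 525. -265.] [36. 23.] 2 0.029
side 307 [ 453. -265.] [53. 23.] 0 0.029
time: 15.3
eef_pos: [0.4904, -0.4016, 0.3214]
tcp_rot: [1.0, -0.0, -0.0, -0.0]
contact_force: [0.3, 0.0, -0.8]
opening: 0.0
finger_force: 0.0
[ 0.48851307 -0.40325148  0.21654141]
[-1.000e-02 -2.012e+01  3.000e-02] [-0.002  0.002 -0.   ]
[  8.5  -64.14  12.11] [-0.002  0.002  0.06 ]
```

The cap bottomed at 0.207 m with 13 N and is back at 0.2165 m, with both arms in the tray throughout. Next, the lid tab.

```bash
python3 -m crank '[[8.5,-64,0,0,0,0.06],[8.5,-64,0,0,0,0.06],[8.5,-64,0,0,0,0.06],[8.5,-64,0,0,0,0.06],[8.5,-64,0,0,0,0.06],[8.5,-64,0,0,0,0.06],[8.5,-64,0,0,0,0.06],[8.5,-64,0,0,0,0.06],[8.5,-64,0,0,0,0.06],[8.5,-64,0,0,0,0.06]]' 1;python3 -m crank '[[8.5,-6,8,0,0,0],[8.5,-6,8,0,0,0],[8.5,-6,8,0,0,0],[8.5,-6,8,0,0,0],[8.5,-6,8,0,0,0]]'; python3 -c "
from h import *
n(.575,.2405,.2,-.06)"
```

```text
time: 16.35
eef_pos: [0.5555, 0.0961, 0.3193]
tcp_rot: [1.0, -0.03, -0.002, 0.0]
contact_force: [1.3, -0.8, -0.0]
opening: 0.996
finger_force: 0.0
time: 16.85
eef_pos: [0.6437, 0.1489, 0.2388]
tcp_rot: [1.0, -0.03, -0.003, 0.0]
contact_force: [0.2, 0.1, 0.1]
opening: 1.004
finger_force: 0.0
[-7.38 -8.74  3.92] [0.001 0.006 0.   ]
```

```bash
python3 -m crank '[[-7.4,-8.7,3.9,0,0,0],[-7.4,-8.7,3.9,0,0,0],[-7.4,-8.7,3.9,0,0,0],[-7.4,-8.7,3.9,0,0,0],[-7.4,-8.7,3.9,0,0,0]]';python3 - <<'E'
from h import *
im,d,P,c=shot('wrist','w2');p=P.reshape(-1,3)
for lo,hi in((.047,.062),(.08,.095)):
  q=p[(p[:,2]>lo)&(p[:,2]<hi)&(abs(p[:,0]-.53)<.085)&(abs(p[:,1]-.243)<.11)].astype(np.float32)
  print(len(q),cv2.minAreaRect(q[:,:2]*1000),np.median(q[:,2]))
n(.575,.2405,.2,-.06)
tray(['top'])
E
```

```text
time: 17.35
eef_pos: [0.5768, 0.2396, 0.2047]
tcp_rot: [1.0, -0.03, 0.001, 0.0]
contact_force: [-0.3, -0.1, -0.4]
opening: 1.0
finger_force: 0.0
32590 ((527.6803588867188, 241.54116821289062), (190.4918975830078, 130.0856475830078), 86.46370697021484) 0.05531521
577 ((574.5267944335938, 238.60716247558594), (9.98396110534668, 28.209075927734375), 86.44171142578125) 0.08920879
[-0.25 -0.11  0.5 ] [-0.    -0.003 -0.001]
top 209 [ 531. -263.] [21. 52.] 89 0.029
top 218 [ 451. -263.] [51. 21.] 0 0.029
```

View pics/w2.png

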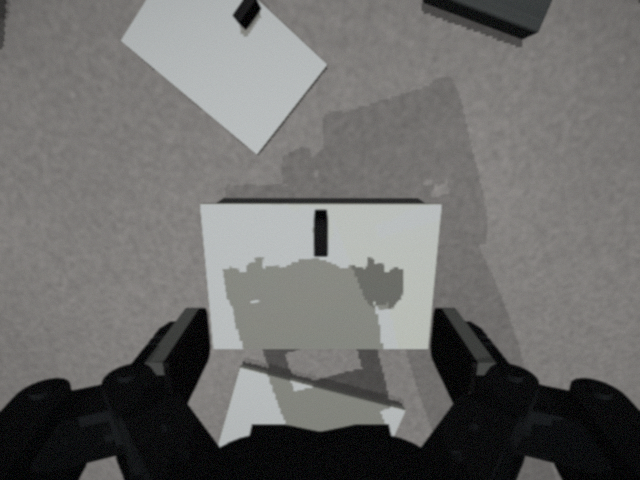

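The wrist view shows the lid centred near (320,275) and its tab at (320,232). The small look-alike is beyond it, and the tub's front edge shows.

```bash
python3 -m crank '[[0,0,0,0,0,0]]' >/dev/null; python3 -c "
from h import *
n(.5745,.2397,.06,-.062)"
```

```text
[-0.35 -0.04 14.45] [-0.    -0.002 -0.   ]
```

```bash
python3 -m crank '[[-0.3,0,5,0,0,0],[-0.3,0,10,0,0,0],[-0.3,0,13,0,0,0],[-0.3,0,14.3,0,0,0],[-0.3,0,14.4,0,0,0],[-0.3,0,14.4,0,0,0]]'; python3 -m crank '[[0,0,0,0,0,0],[0,0,0,0,0,0],[0,0,0,0,0,0],[0,0,0,0,0,0],[0,0,0,0,0,0],[0,0,0,0,0,0],[0,0,0,0,0,0],[0,0,0,0,0,0]]' 0 110; python3 - <<'E'
from h import *
z0=ctrl.get_state()['eef_pos'][2];x,z=10.8,(z0-.05)*100
for t in (.05,.1,.2,.3,.4,.44):
    print(t,round(x*np.cos(t)-z*np.sin(t)-x,2),round(-(x*np.sin(t)+z*np.cos(t)-z),2))
E
```

```text
time: 18.15
eef_pos: [0.575, 0.2404, 0.0611]
tcp_rot: [1.0, -0.03, 0.001, -0.0]
contact_force: [0.8, 0.3, 1.9]
opening: 0.999
finger_force: 0.0
time: 18.95
eef_pos: [0.5737, 0.2405, 0.0599]
tcp_rot: [1.0, -0.03, 0.0, -0.0]
contact_force: [0.1, -0.1, 3.3]
opening: 0.097
finger_force: 107.7
0.05 -0.06 -0.54
0.1 -0.15 -1.07
0.2 -0.41 -2.13
0.3 -0.77 -3.15
0.4 -1.24 -4.13
0.44 -1.45 -4.51
```

```bash
python3 -m crank '[[-0.06,0,-0.54,0,0.05,0],[-0.15,0,-1.07,0,0.1,0],[-0.4,0,-2.13,0,0.2,0],[-0.4,0,-2.13,0,0.2,0],[-0.77,0,-3.15,0,0.3,0],[-1.24,0,-4.13,0,0.4,0],[-1.45,0,-4.51,0,0.44,0],[-1.45,0,-4.51,0,0.44,0],[-1.45,0,-4.51,0,0.44,0],[-1.45,0,-4.51,0,0.44,0]]';python3 - <<'E'
from h import *
im,d,P,c=shot('side','s3')
s=ctrl.get_state();print(R.from_quat(s['tcp_rot']).as_matrix().round(3))
im,d,P,c=shot('top');p=P.reshape(-1,3)
B=np.array([.5277,.2425,0]);Rz=R.from_euler('z',-.062)
q=Rz.inv().apply(p-B);m=(abs(q[:,1])<.08)&(q[:,0]>-.075)&(q[:,0]<-.0)&(q[:,2]>.03)&(q[:,2]<.13);q=q[m]
print(np.polyfit(q[:,0],q[:,2],1),q[:,0].min(),len(q))
E
```

```text
time: 19.95
eef_pos: [0.5595, 0.2411, 0.1041]
tcp_rot: [0.976, -0.03, 0.217, 0.007]
contact_force: [0.4, -0.2, -1.2]
opening: 0.099
finger_force: 107.4
[[ 0.904 -0.061  0.424]
 [-0.055 -0.998 -0.026]
 [ 0.425  0.    -0.905]]
[0.46623421 0.08371702] -0.06585546226182684 1210
```

View pics/s3.png

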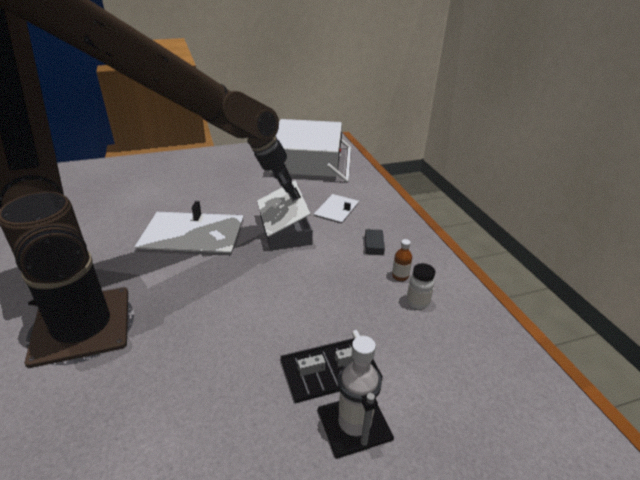

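The side view shows the lid tipped to about 25° at (287,213), with its back edge on the tub. The base area is clear, so there are only two arms. Lift it and level it.

```bash
python3 -m crank '[[0.8,0,-1.8,0,0,0],[1.7,0,-3.6,0,0,0],[3.4,0,-7.2,0,0,0],[5.1,0,-10.9,0,0,0],[5.1,0,-10.9,0,0,0],[5.1,0,-10.9,0,-0.1,0],[5.1,0,-10.9,0,-0.2,0],[5.1,0,-10.9,0,-0.3,0],[5.1,0,-10.9,0,-0.4,0],[5.1,0,-10.9,0,-0.44,0]]';python3 -m crank '[[0,0,0,0,0,0],[0,0,0,0,0,0]]'; python3 -c "
from h import *
n(.577,-.01,.12,0)"
```

```text
time: 21.05
eef_pos: [0.5599, 0.2408, 0.224]
tcp_rot: [1.0, -0.031, -0.001, -0.0]
contact_force: [-0.1, 0.0, -0.8]
opening: 0.09
finger_force: 107.3
time: 21.25
eef_pos: [0.5585, 0.241, 0.2236]
tcp_rot: [1.0, -0.03, -0.0, 0.0]
contact_force: [-0.2, 0.1, -1.0]
opening: 0.095
finger_force: 107.3
[ 3.37 24.94 10.37] [ 0.     0.001 -0.061]
```

```bash
python3 -m crank '[[0.5,4,0,0,0,-0.01],[1,8,0,0,0,-0.02],[2,12,0,0,0,-0.04],[3.4,16,0,0,0,-0.061],[3.4,20,2,0,0,-0.061],[3.4,23,5,0,0,-0.061],[3.4,25,8,0,0,-0.061],[3.4,25,10.4,0,0,-0.061],[3.4,25,10.4,0,0,-0.061],[3.4,25,10.4,0,0,-0.061]]';python3 -m crank '[[0,0,0,0,0,0],[0,0,0,0,0,0]]'; python3 - <<'E'
from h import *
im,d,P,c=shot('top');p=P.reshape(-1,3)
m=(abs(p[:,1]+.01)<.08)&(p[:,0]>.46)&(p[:,0]<.52)&(p[:,2]>.06)&(p[:,2]<.16);q=p[m]
A=np.c_[q[:,:2],np.ones(len(q))];print(len(q),np.linalg.lstsq(A,q[:,2],rcond=None)[0])
s=ctrl.get_state();print(s['eef_pos'],s['contact_force']);n(.577,-.01,.017,0)
E
```

```text
time: 22.25
eef_pos: [0.5771, -0.0099, 0.1208]
tcp_rot: [1.0, 0.001, -0.0, -0.0]
contact_force: [0.1, -0.1, -1.1]
opening: 0.097
finger_force: 107.6
time: 22.45
eef_pos: [0.5788, -0.0099, 0.123]
tcp_rot: [1.0, 0.001, 0.002, 0.0]
contact_force: [0.3, 0.5, -1.6]
opening: 0.097
finger_force: 107.6
755 [0.00924259 0.00203224 0.11283082]
[ 0.57858488 -0.0099375   0.12265722] [-0.30551529  0.09163059 -1.13062803]
[-0.19 -0.   10.57] [ 0.001 -0.003  0.002]
```

```bash
python3 -m crank '[[0,0,4,0,0,0],[0,0,7,0,0,0],[0,0,9,0,0,0],[0,0,10,0,0,0],[0,0,10.4,0,0,0],[0,0,10.6,0,0,0],[0,0,10.6,0,0,0],[0,0,10.6,0,0,0]]';python3 -m crank '[[0,0,0,0,0,0],[0,0,0,0,0,0]]'
```

```text
time: 23.3
eef_pos: [0.5787, -0.0105, 0.0162]
tcp_rot: [1.0, 0.0, 0.001, 0.0]
contact_force: [-0.2, -0.4, -1.3]
opening: 0.098
finger_force: 107.8
time: 23.5
eef_pos: [0.5786, -0.0105, 0.0159]
tcp_rot: [1.0, 0.0, 0.001, 0.0]
contact_force: [0.6, -0.1, 1.4]
opening: 0.099
finger_force: 108.0
```

Contact. Release, rise and go to the first hinge arm (0.531,-0.265).

```bash
python3 -m crank '[[0,0,0,0,0,0],[0,0,0,0,0,0],[0,0,0,0,0,0],[0,0,0,0,0,0]]' 0.5;python3 -m crank '[[0,0,-5,0,0,0],[0,0,-10,0,0,0],[0,0,-15,0,0,0],[-5,25,-15,0,0,0],[-5,25,-15,0,0,0],[-5,25,-15,0,0,0],[-5,25,-15,0,0,0],[-5,25,-15,0,0,0],[-5,25,-15,0,0,0],[-5,25,-15,0,0,0]]' 0.6;python3 -m crank '[[0,0,0,0,0,0],[0,0,0,0,0,0]]'; python3 - <<'E'
from h import *
tray()
im,d,P,c=shot('top','top4');p=P.reshape(-1,3)
q=p[(p[:,2]>.005)&(p[:,2]<.018)&(abs(p[:,0]-.53)<.08)&(abs(p[:,1]+.01)<.12)].astype(np.float32)
print(len(q),cv2.minAreaRect(q[:,:2]*1000),np.median(q[:,2]))
q=p[(p[:,2]>.035)&(p[:,2]<.055)&(abs(p[:,0]-.57)<.04)&(abs(p[:,1]+.01)<.04)].astype(np.float32)
print(len(q),cv2.minAreaRect(q[:,:2]*1000),np.median(q[:,2]))
q=p[(p[:,2]>.044)&(p[:,2]<.056)&(abs(p[:,0]-.53)<.08)&(abs(p[:,1]-.2425)<.12)].astype(np.float32)
print('tub',len(q),cv2.minAreaRect(q[:,:2]*1000),np.median(q[:,2]))
n(.531,-.2645,.1,0)
E
```

```text
time: 23.9
eef_pos: [0.5773, -0.0103, 0.0146]
tcp_rot: [1.0, 0.0, -0.0, -0.0]
contact_force: [-0.0, 0.0, -0.3]
opening: 0.505
finger_force: 0.0
time: 24.9
eef_pos: [0.5271, -0.2617, 0.1645]
tcp_rot: [1.0, -0.001, -0.0, -0.0]
contact_force: [0.7, 1.0, 0.5]
opening: 0.596
finger_force: 0.0
time: 25.1
eef_pos: [0.5279, -0.2587, 0.1645]
tcp_rot: [1.0, 0.001, -0.0, -0.0]
contact_force: [0.0, 0.1, -0.4]
opening: 0.598
finger_force: 0.0
wrist 1814 [ 531. -266.] [52. 20.] 0 0.03
wrist 1474 [ 451. -266.] [53. 20.] 0 0.03
side 184 [ 524. -264.] [22. 36.] 89 0.029
side 307 [ 453. -265.] [23. 52.] 88 0.029
4357 ((529.0020751953125, -10.153083801269531), (150.32496643066406, 230.99844360351562), 0.011952515691518784) 0.010608396
58 ((579.2449340820312, -9.342857360839844), (9.265945434570312, 26.02305793762207), 88.88990020751953) 0.044385724
tub 558 ((527.9134521484375, 244.5643310546875), (182.4873046875, 120.64836883544922), 86.57105255126953) 0.049599722
[0.3  0.53 6.48] [-0.    -0.     0.003]
```

View pics/top4.png

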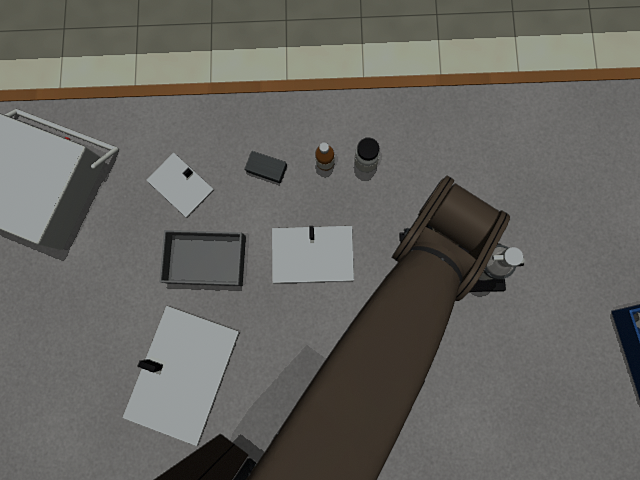

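The top view shows the open tub at (203,258) and the lid flat with its tab up at (312,255). Pick up the first arm.

```bash
python3 -m crank '[[0.3,0.6,5,0,0,0],[0.3,0.6,10,0,0,0],[0.3,0.6,14,0,0,0],[0.3,0.6,15.4,0,0,0],[0.3,0.6,15.4,0,0,0],[0.3,0.6,15.4,0,0,0]]';  python3 -m crank '[[0,0,0,0,0,0],[0,0,0,0,0,0],[0,0,0,0,0,0],[0,0,0,0,0,0],[0,0,0,0,0,0],[0,0,0,0,0,0]]' 0 60;  python3 -m crank '[[0,0,-5,0,0,0],[0,0,-10,0,0,0],[0,0,-15,0,0,0],[0,0,-15,0,0,0],[0,0,-15,0,0,0]]';python3 -c "
from h import *
c=np.array([.528,.2435])
for y in(.036,-.036):
  a=c+R.from_euler('z',-.061).apply([0,y,0])[:2];print(a);n(*a,.16,-.061)"
```

```text
time: 25.9
eef_pos: [0.5321, -0.2671, 0.0127]
tcp_rot: [1.0, 0.001, 0.001, 0.001]
contact_force: [0.3, -0.2, 0.7]
opening: 0.6
finger_force: 0.0
time: 26.5
eef_pos: [0.5324, -0.2675, 0.0135]
tcp_rot: [1.0, 0.0, 0.002, 0.001]
contact_force: [0.0, -0.3, 6.8]
opening: 0.217
finger_force: 61.4
time: 27.0
eef_pos: [0.5314, -0.2669, 0.163]
tcp_rot: [1.0, 0.0, 0.002, 0.001]
contact_force: [-0.9, 0.1, -1.7]
opening: 0.214
finger_force: 60.5
[0.53019464 0.27943304]
[ -0.08 -54.63   0.16] [ 0.002 -0.003  0.062]
[0.52580536 0.20756696]
[ -0.52 -47.45   0.18] [ 0.002 -0.003  0.062]
```

```bash
python3 -m crank '[[0,-54.6,0,0,0,0.062],[0,-54.6,0,0,0,0.062],[0,-54.6,0,0,0,0.062],[0,-54.6,0,0,0,0.062],[0,-54.6,0,0,0,0.062],[0,-54.6,0,0,0,0.062],[0,-54.6,0,0,0,0.062],[0,-54.6,0,0,0,0.062],[0,-54.6,0,0,0,0.062],[0,-54.6,0,0,0,0.062]]';python3 -m crank '[[0,0,0,0,0,0],[0,0,0,0,0,0]]';python3 -c "
from h import *
n(.530,.2795,.013,-.061);tray(['top'])"
```

```text
time: 28.0
eef_pos: [0.5281, 0.2352, 0.1578]
tcp_rot: [1.0, -0.031, -0.002, 0.001]
contact_force: [1.7, -1.0, -1.6]
opening: 0.216
finger_force: 60.5
time: 28.2
eef_pos: [0.5284, 0.2343, 0.1579]
tcp_rot: [1.0, -0.029, -0.002, 0.001]
contact_force: [0.2, -1.0, -1.6]
opening: 0.216
finger_force: 60.5
[-0.03 -4.55 14.48] [0.002 0.005 0.003]
top 216 [ 451. -263.] [50. 21.] 0 0.029
```

```bash
python3 -m crank '[[0,-4.5,1,0,0,0],[0,-4.5,5,0,0,0],[0,-4.5,9,0,0,0],[0,-4.5,12,0,0,0],[0,-4.5,14,0,0,0],[0,-4.5,14.4,0,0,0],[0,-4.5,14.4,0,0,0],[0,-4.5,14.4,0,0,0]]';python3 -m crank '[[0,0,0,0,0,0],[0,0,0,0,0,0],[0,0,0,0,0,0]]' 0.5; python3 -m crank '[[0,0,-5,0,0,0],[0,0,-10,0,0,0],[0,0,-15,0,0,0],[0,0,-15,0,0,0],[0,0,-15,0,0,0]]' 0.6; python3 - <<'E'
from h import *
tray(['top'])
n(.4515,-.2655,.16,0)
E
```

```text
time: 29.05
eef_pos: [0.5337, 0.2777, 0.0173]
tcp_rot: [1.0, -0.031, 0.0, -0.0]
contact_force: [0.5, 0.6, -0.4]
opening: 0.218
finger_force: 60.6
time: 29.35
eef_pos: [0.5336, 0.2787, 0.0176]
tcp_rot: [1.0, -0.031, 0.001, -0.0]
contact_force: [-0.4, -0.5, -0.4]
opening: 0.496
finger_force: 0.0
time: 29.85
eef_pos: [0.5341, 0.2791, 0.1694]
tcp_rot: [1.0, -0.03, 0.002, -0.001]
contact_force: [0.3, -0.2, -0.3]
opening: 0.599
finger_force: 0.0
top 218 [ 451. -263.] [50. 21.] 1 0.029
[-4.8  54.8   0.68] [-0.    -0.    -0.061]
```

```bash
python3 -m crank '[[-4.8,54.8,0.7,0,0,-0.061],[-4.8,54.8,0.7,0,0,-0.061],[-4.8,54.8,0.7,0,0,-0.061],[-4.8,54.8,0.7,0,0,-0.061],[-4.8,54.8,0.7,0,0,-0.061],[-4.8,54.8,0.7,0,0,-0.061],[-4.8,54.8,0.7,0,0,-0.061],[-4.8,54.8,0.7,0,0,-0.061],[-4.8,54.8,0.7,0,0,-0.061],[-4.8,54.8,0.7,0,0,-0.061]]';python3 -m crank '[[0,4,0,0,0,0],[0,4,0,0,0,0],[0,4,0,0,0,0]]'; python3 - <<'E'
from h import *
tray(['wrist','side'])
n(.4515,-.2655,.013,0)
im,d,P,c=shot('top');p=P.reshape(-1,3)
q=p[(p[:,2]>.02)&(p[:,2]<.036)&(abs(p[:,0]-.53)<.05)&(abs(p[:,1]-.2435)<.075)].astype(np.float32)
print(len(q),cv2.minAreaRect(q[:,:2]*1000),np.median(q[:,2]))
E
```

```text
time: 30.9
eef_pos: [0.4571, -0.2169, 0.1579]
tcp_rot: [1.0, -0.0, -0.002, -0.001]
contact_force: [0.9, 0.2, 0.2]
opening: 0.6
finger_force: 0.0
time: 31.2
eef_pos: [0.4577, -0.2556, 0.158]
tcp_rot: [1.0, -0.001, -0.002, -0.002]
contact_force: [-0.0, -0.2, -0.6]
opening: 0.602
finger_force: 0.0
wrist 1799 [ 451. -266.] [52. 20.] 0 0.03
side 307 [ 453. -264.] [52. 24.] 0 0.029
[-0.64  1.16 14.56] [-0.003  0.003  0.001]
225 ((559.5365600585938, 240.58255004882812), (50.16535949707031, 139.01097106933594), 35.26801681518555) 0.02934816
```

```bash
python3 -m crank '[[-0.6,1.1,5,0,0,0],[-0.6,1.1,10,0,0,0],[-0.6,1.1,13,0,0,0],[-0.6,1.1,14.4,0,0,0],[-0.6,1.1,14.5,0,0,0],[-0.6,1.1,14.5,0,0,0]]';  python3 -m crank '[[0,0,0,0,0,0],[0,0,0,0,0,0],[0,0,0,0,0,0],[0,0,0,0,0,0],[0,0,0,0,0,0],[0,0,0,0,0,0]]' 0 60;  python3 -m crank '[[0,0,-5,0,0,0],[0,0,-10,0,0,0],[0,0,-15,0,0,0],[0,0,-15,0,0,0],[0,0,-15,0,0,0]]';python3 -c "
from h import *
n(.526,.2075,.16,-.061)"
```

```text
time: 31.95
eef_pos: [0.4541, -0.267, 0.0167]
tcp_rot: [1.0, 0.0, 0.001, 0.001]
contact_force: [0.4, 0.1, 0.5]
opening: 0.597
finger_force: 0.0
time: 32.55
eef_pos: [0.4544, -0.268, 0.0176]
tcp_rot: [1.0, -0.0, 0.001, 0.001]
contact_force: [-0.3, 1.3, 6.9]
opening: 0.214
finger_force: 60.9
time: 33.05
eef_pos: [0.4537, -0.2675, 0.1674]
tcp_rot: [1.0, -0.0, 0.002, 0.001]
contact_force: [0.1, 0.5, -0.9]
opening: 0.217
finger_force: 60.1
[  7.22 -47.51   0.62] [ 0.003 -0.003  0.061]
```

```bash
python3 -m crank '[[7.2,-47.5,0.5,0,0,0.062],[7.2,-47.5,0.5,0,0,0.062],[7.2,-47.5,0.5,0,0,0.062],[7.2,-47.5,0.5,0,0,0.062],[7.2,-47.5,0.5,0,0,0.062],[7.2,-47.5,0.5,0,0,0.062],[7.2,-47.5,0.5,0,0,0.062],[7.2,-47.5,0.5,0,0,0.062],[7.2,-47.5,0.5,0,0,0.062],[7.2,-47.5,0.5,0,0,0.062]]';python3 -m crank '[[0,0,0,0,0,0],[0,0,0,0,0,0]]';python3 -c "
from h import *
n(.526,.2075,.0175,-.061)"
```

```text
time: 34.05
eef_pos: [0.5232, 0.2109, 0.1574]
tcp_rot: [1.0, -0.03, -0.002, 0.0]
contact_force: [-0.4, -0.5, 0.1]
opening: 0.213
finger_force: 60.1
time: 34.25
eef_pos: [0.5235, 0.2081, 0.1578]
tcp_rot: [1.0, -0.03, -0.002, 0.001]
contact_force: [-0.7, -0.7, -0.6]
opening: 0.219
finger_force: 60.1
[ 0.32  0.02 14.02] [0.002 0.005 0.   ]
```

```bash
python3 -m crank '[[0.2,0,4,0,0,0],[0.2,0,8,0,0,0],[0.2,0,12,0,0,0],[0.2,0,13.6,0,0,0],[0.2,0,13.8,0,0,0],[0.2,0,13.8,0,0,0],[0.2,0,13.8,0,0,0]]';python3 -m crank '[[0,0,0,0,0,0],[0,0,0,0,0,0],[0,0,0,0,0,0]]' 0.5; python3 -m crank '[[0,0,-5,0,0,0],[0,0,-10,0,0,0],[0,0,-15,0,0,0],[0,22,-15,0,0,0.0],[0,22,-15,0,0,0],[0,22,-15,0,0,0],[0,22,-15,0,0,0],[0,22,-15,0,0,0],[0,22,-15,0,0,0]]' 0.6;python3 -m crank '[[0,0,0,0,0,0],[0,0,0,0,0,0]]'; python3 - <<'E'
from h import *
im,d,P,c=shot('top','top5');cv2.imwrite('pics/top5c.png',cv2.resize(im[210:310,130:380],None,fx=3,fy=3));p=P.reshape(-1,3)
B=np.array([.528,.2435,0]);q=R.from_euler('z',-.061).inv().apply(p-B)
for s in(1,-1):
  a=q[(abs(q[:,0])<.05)&(abs(q[:,1]-s*.036)<.035)&(q[:,2]>.02)&(q[:,2]<.043)].astype(np.float32);print(len(a),cv2.minAreaRect(a[:,:2]*1000),np.median(a[:,2]),a[:,2].max())
e=(abs(q[:,0])<.075)&(abs(q[:,1])<.105)&(q[:,2]>.044)&(q[:,2]<.056);print('tub',cv2.minAreaRect(p[e][:,:2].astype(np.float32)*1000))
im,d,P,c=shot('wrist');p=P.reshape(-1,3)
for lo,hi in((.008,.016),(.036,.055)):
  q=p[(p[:,2]>lo)&(p[:,2]<hi)&(abs(p[:,0]-.53)<.08)&(abs(p[:,1]+.01)<.11)].astype(np.float32)
  print(len(q),cv2.minAreaRect(q[:,:2]*1000),np.median(q[:,2]))
n(.577,-.0105,.1,0)
E
```

```text
time: 34.95
eef_pos: [0.5289, 0.208, 0.0246]
tcp_rot: [1.0, -0.031, 0.002, -0.0]
contact_force: [0.3, 0.0, -0.7]
opening: 0.215
finger_force: 60.1
time: 35.25
eef_pos: [0.5278, 0.2082, 0.0235]
tcp_rot: [1.0, -0.031, 0.001, -0.0]
contact_force: [0.7, -0.2, 0.4]
opening: 0.499
finger_force: 0.0
time: 36.15
eef_pos: [0.5134, -0.0141, 0.1729]
tcp_rot: [0.999, -0.033, 0.0, 0.0]
contact_force: [-0.1, -0.7, -0.2]
opening: 0.602
finger_force: 0.0
time: 36.35
eef_pos: [0.5134, -0.0106, 0.1724]
tcp_rot: [1.0, -0.03, -0.0, -0.0]
contact_force: [0.4, 0.1, 0.6]
opening: 0.596
finger_force: 0.0
219 ((2.4239025115966797, 36.4382438659668), (51.75728988647461, 21.95200538635254), 0.06895914673805237) 0.029298574 0.034886558
206 ((-1.1661243438720703, -33.47654342651367), (51.58308410644531, 21.206342697143555), 1.561179280281067) 0.029633 0.034234863
tub ((527.8170166015625, 244.30551147460938), (182.99900817871094, 120.192626953125), 86.44583892822266)
36714 ((532.23046875, -11.335533142089844), (130.480712890625, 190.4123992919922), 0.07577060908079147) 0.011284137
610 ((579.482421875, -11.323389053344727), (28.032917022705078, 9.97506332397461), 0.017340878024697304) 0.045234263
[ 6.34 -0.37  7.24] [-0.    0.   -0.06]
```

View pics/top5c.png

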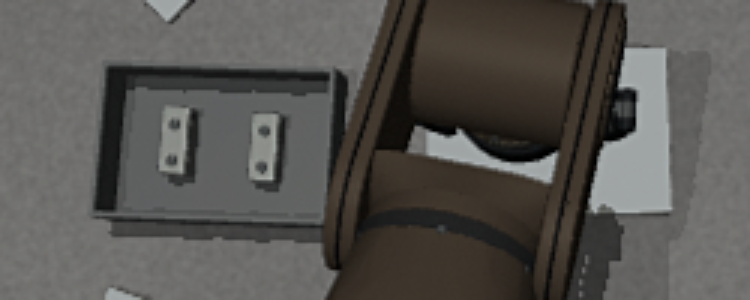

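Both arms lie flat in the tub, at crop positions (178,140) and (265,147). The lid is undisturbed, so I regrip its tab.

```bash
python3 -m crank '[[6.5,-0.4,0,0,0,-0.061],[6.5,-0.4,4,0,0,-0.061],[6.5,-0.4,7,0,0,-0.061],[6.5,-0.4,7,0,0,-0.061]]';python3 -m crank '[[0,0,0,0,0,0],[0,0,0,0,0,0]]';python3 -c "
from h import *
n(.5787,-.0108,.0165,0)"
```

```text
time: 36.85
eef_pos: [0.5751, -0.0098, 0.097]
tcp_rot: [1.0, 0.0, -0.005, -0.001]
contact_force: [-0.5, 0.3, -0.1]
opening: 0.595
finger_force: 0.0
time: 37.05
eef_pos: [0.5797, -0.0114, 0.1046]
tcp_rot: [1.0, -0.0, 0.002, 0.0]
contact_force: [-0.3, -0.0, -0.8]
opening: 0.599
finger_force: 0.0
[-0.13 -0.07  8.81] [ 0.001 -0.003 -0.   ]
```

```bash
python3 -m crank '[[-0.1,0,4,0,0,0],[-0.1,0,7,0,0,0],[-0.1,0,8.6,0,0,0],[-0.1,0,8.8,0,0,0],[-0.1,0,8.8,0,0,0],[-0.1,0,8.8,0,0,0]]';python3 -m crank '[[0,0,0,0,0,0],[0,0,0,0,0,0],[0,0,0,0,0,0],[0,0,0,0,0,0],[0,0,0,0,0,0],[0,0,0,0,0,0]]' 0 110;python3 -m crank '[[0,0,-2,0,0,0],[0,0,-5,0,0,0],[0,0,-9,0,0,0],[0,0,-13,0,0,0],[0,0,-15,0,0,0],[0,0,-15,0,0,0],[0,0,-15,0,0,0]]';python3 -c "
from h import *
n(.5735,.2405,.17,-.062)"
```

```text
time: 37.65
eef_pos: [0.5794, -0.012, 0.0166]
tcp_rot: [1.0, -0.001, 0.002, 0.0]
contact_force: [1.0, -0.4, 0.2]
opening: 0.6
finger_force: 0.0
time: 38.25
eef_pos: [0.5784, -0.0117, 0.0154]
tcp_rot: [1.0, -0.001, 0.001, 0.0]
contact_force: [-0.8, -0.3, 6.4]
opening: 0.101
finger_force: 108.1
time: 38.95
eef_pos: [0.5768, -0.0115, 0.163]
tcp_rot: [1.0, -0.001, -0.001, -0.0]
contact_force: [-0.3, 0.8, -2.4]
opening: 0.099
finger_force: 107.3
[ -0.36 -25.2   -0.69] [-0.     0.002  0.061]
```

```bash
python3 -m crank '[[0,-4,0,0,0,0.01],[0,-8,0,0,0,0.02],[-0.2,-12,0,0,0,0.03],[-0.3,-16,0,0,0,0.05],[-0.4,-20,0,0,0,0.061],[-0.4,-23,0,0,0,0.061],[-0.4,-25.2,0,0,0,0.061],[-0.4,-25.2,0,0,0,0.061],[-0.4,-25.2,0,0,0,0.061],[-0.4,-25.2,0,0,0,0.061]]';python3 -m crank '[[0,0,3,0,0,0],[0,0,6,0,0,0],[0,0,6,0,0,0],[0,0,6,0,0,0]]';python3 - <<'E'
from h import *
n(.5735,.2405,.064,-.062)
im,d,P,c=shot('top');p=P.reshape(-1,3)
q=p[(p[:,2]>.075)&(p[:,2]<.12)&(abs(p[:,0]-.5)<.05)&(abs(p[:,1]-.2435)<.12)]
q=q[q[:,0]<.52]
A=np.c_[q[:,:2],np.ones(len(q))];print(len(q),np.linalg.lstsq(A,q[:,2],rcond=None)[0],q.min(0),q.max(0))
E
```

```text
time: 39.95
eef_pos: [0.5731, 0.2392, 0.1626]
tcp_rot: [1.0, -0.031, -0.001, 0.001]
contact_force: [-0.4, -1.1, -1.5]
opening: 0.097
finger_force: 107.5
time: 40.35
eef_pos: [0.5736, 0.2393, 0.1039]
tcp_rot: [0.999, -0.032, -0.001, 0.0]
contact_force: [0.9, -0.3, -0.9]
opening: 0.1
finger_force: 107.5
[-0.01 -0.12  3.99] [ 0.001  0.002 -0.002]
1481 [-0.00397042  0.00092429  0.10121759] [0.45930493 0.14925493 0.09253077] [0.51997348 0.27529622 0.10491673]
```

```bash
python3 -m crank '[[0,-0.1,2,0,0,0],[0,-0.1,3,0,0,0],[0,-0.1,3.5,0,0,0],[0,-0.1,3.9,0,0,0],[0,-0.1,4.2,0,0,0],[0,-0.1,4.4,0,0,0],[0,-0.1,4.5,0,0,0],[0,-0.1,4.5,0,0,0],[0,-0.1,4.5,0,0,0]]'
```

```text
time: 41.3
eef_pos: [0.5741, 0.2414, 0.0597]
tcp_rot: [1.0, -0.031, 0.0, -0.0]
contact_force: [0.5, -0.2, -1.8]
opening: 0.096
finger_force: 107.9
```

```bash
python3 -m crank '[[0,0,0.1,0,0,0],[0,0,0.1,0,0,0],[0,0,0.1,0,0,0]]';python3 -m crank '[[0,0,0,0,0,0],[0,0,0,0,0,0],[0,0,0,0,0,0],[0,0,0,0,0,0]]' 0.5;python3 -m crank '[[0,0,-5,0,0,0],[0,0,-10,0,0,0],[0,0,-15,0,0,0],[0,0,-20,0,0,0],[0,15,-20,0,0,0],[0,25,-20,0,0,0],[0,25,-20,0,0,0],[0,25,-20,0,0,0],[0,25,-20,0,0,0]]';python3 -m crank '[[0,0,0,0,0,0],[0,0,0,0,0,0]]';python3 - <<'E'
from h import *
im,d,P,c=shot('top','top6');p=P.reshape(-1,3)
B=np.array([.528,.2435,0]);q=R.from_euler('z',-.061).inv().apply(p-B)
e=(abs(q[:,0])<.085)&(abs(q[:,1])<.115)&(q[:,2]>.046)&(q[:,2]<.065)
print(e.sum(),cv2.minAreaRect(p[e][:,:2].astype(np.float32)*1000),np.median(q[e][:,2]))
e&=abs(q[:,0])<.055;e&=abs(q[:,1])<.085
print(np.linalg.lstsq(np.c_[q[e][:,:2],np.ones(e.sum())],q[e][:,2],rcond=None)[0])
E
```

```text
time: 41.6
eef_pos: [0.5743, 0.2414, 0.0595]
tcp_rot: [1.0, -0.031, 0.0, -0.0]
contact_force: [-2.2, -0.8, 5.7]
opening: 0.092
finger_force: 108.5
time: 42.0
eef_pos: [0.5738, 0.2413, 0.058]
tcp_rot: [1.0, -0.031, -0.0, 0.0]
contact_force: [0.1, -0.5, 0.2]
opening: 0.502
finger_force: 0.0
time: 42.9
eef_pos: [0.5579, -0.0099, 0.2584]
tcp_rot: [1.0, -0.031, 0.0, 0.0]
contact_force: [0.6, -0.8, 0.5]
opening: 0.499
finger_force: 0.0
time: 43.1
eef_pos: [0.5583, -0.0092, 0.2583]
tcp_rot: [0.999, -0.033, -0.0, -0.0]
contact_force: [-0.2, 0.7, -0.4]
opening: 0.501
finger_force: 0.0
3806 ((530.2166748046875, 255.95594787597656), (171.22848510742188, 130.63290405273438), 86.35548400878906) 0.05492683776647023
[-0.00056291 -0.0011926   0.0549378 ]
```

View pics/top6.png

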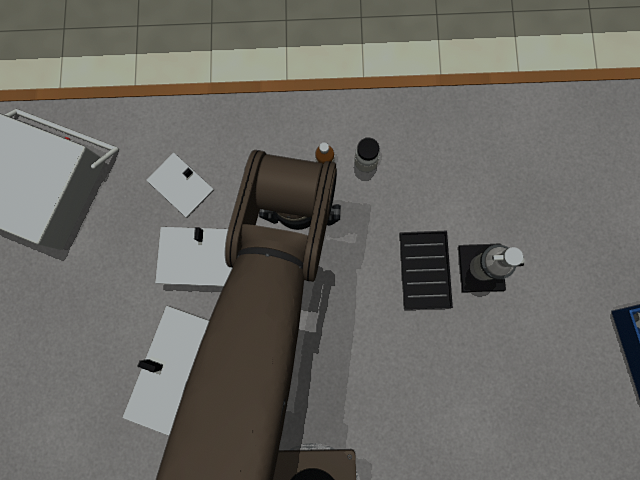

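The top view shows the lid level on the tub at (195,257), its top at 0.0549 m as at the start. The tray is empty and the robot is clear of everything.

```bash
python3 -c "
from plant import ctrl
print(ctrl.sign_off())"
```

```text
the job is handed in; nothing more can be done
None
```

The job is done and handed in at about 43 s: I laid both hinge arms in the tray, pressed the cap fully down and let it spring back, tipped the lid off and laid it on the bench, then put the arms in the tub and the lid back on, seated level at its starting height; sign-off returned no verdict.

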